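# Release the slide reader's transport lock and take off its transport plate

## Task

Get the slide reader ready for use: push its transport-lock grip all the way out to its end stop, then shift the keyholed transport plate towards the rear cover, where the lock bar was, until the screw heads stand in its wide holes, and lift it off. Lay the plate in the steel tray, flat on the floor of it with its grip upward, without dropping it, and let go. Leave the lock at its end stop and the other things on the bench where they are.

Things in the scene. Friction and masses are not known exactly. Their poses are not given: they have to be found in the camera images.
- reader: slide reader: low white box fixed to the bench's left or right half, 200 (x) x 260 (y), flat deck at 60 high. Origin: centre of its underside. x points to its raised rear cover (away from the robot, +-0.25 rad), y to the side to which the lock slides out. The cover starts at x = 50, its top 70 high. End-stop block of the lock at x = 40, y = 92: 12 high over the deck, 8 thick.
- stop_edge (a point): middle of the foot of the rear cover's front face, where the plate's rear edge must come to rest: reader x = 50, y = -60, z = 60; the face is 10 high. Axes as the reader's.
- screw_mid (a point): point midway between the tops of the two fixed upright screws that hold the plate down: reader x = -10, y = -60, z = 70. The screws stand 36 either side of it along y; heads 13 across and 3 thick, 7 over the deck; shanks 6.
- lock_bar (a joint): transport lock, sliding along reader +y: 0 locked, 0.060 m at its end stop (released); starts at 0 to 0.015. Stays where it is left; takes about 3 N. A steel bar 17 wide, 60 long (y), top 8.5 over the deck, at reader x = 40 in the gap between plate and rear cover, so that the plate cannot shift; the plate is free from about 0.035 on. Its black grip stands near its +y end.
- lock_top (a point): centre of the top face of the lock's black grip: a block 18 x 18, from 8.5 to 34.5 over the deck, at reader x = 40, y = 8 + lock travel; axes as the reader's. The bar reaches 48 from here towards -y and 12 towards +y.
- plate: loose steel plate 100 (x) x 110 (y) x 5, 0.15 to 0.31 kg. Origin: centre of underside, at first at reader (-20, -60, 60), axes alike. Keyholes at y = +-36: 9 wide slots hold the screws; 20 x 20 holes centred at plate x = -10. Shifted 20 along reader +x (3 mm play) its rear edge meets the rear cover, the heads are amid the wide holes, and it lifts straight up. May be pushed by its grip.
- plate_grip (a point): centre of the top face of the plate's upright steel grip: a block 12 (x) x 40 (y) rising 40 from the plate's middle; this point is 45 above the plate's underside, over its origin. Can be pinched across its 12 mm from above. Axes as the plate's.
- tray: empty open steel tray fixed to the bench, 210 (x) x 240 (y), rim 28 high, walls and floor 4 thick, in the half of the bench where the reader is not. Origin: centre of its underside; x away from the robot, +-0.25 rad.
- vial: small amber glass vial, 26 diameter x 42 high, standing on the reader's deck in the half without the plate, clear of the lock's track; bystander, leave it (origin: centre of its underside)
- amber_bottle: amber bottle, 36 diameter x 75 high, standing between reader and tray; bystander, leave it (origin: centre of its underside)
- slide_box: flat white plastic slide box 90 x 130 x 35, on the bench beyond the reader and tray; bystander, leave it (origin: centre of its underside)
- jar: clear jar, 60 diameter x 65 high, on the bench beyond the reader and tray; bystander, leave it (origin: centre of its underside)
- pink_bottle: reddish plastic bottle, 48 diameter x 105 high, on the right of the bench; bystander, leave it (origin: centre of its underside)
- carton: small blue carton 50 x 75 x 30, on the left of the bench; bystander, leave it (origin: centre of its underside)
- forceps: steel forceps, 140 long, 6 thick, lying on the bench near the robot; bystander, leave it (origin: centre of its underside)
There are look-alikes about, which are no part of the job. Leave any blue, orange or red look-alike of the plate alone.

How it is judged (in metres and radians):
On the way, in this order (a step that is already met when the one before it is completed fails the run):
1. the lock is at its end stop (within 3 mm) while the plate still hangs on its screws (value of joint lock_bar above 0.057 m and z of plate in the frame of reader below 0.066 m and horizontal distance between plate and reader below 0.075 m), for 0.2 s.
2. the plate is lifted clear of the screw heads (z of plate in the frame of reader above 0.078 m and value of joint lock_bar above 0.057 m), for 0.1 s.
At the end, for the whole second after the job is handed in: The lock is within 3 mm of its end stop; the plate lies inside the tray, flat on its floor (underside within 5 mm of the floor, tilt under 0.08 rad) with its grip upward, at rest and released (value of joint lock_bar above 0.057 m and x of plate in the frame of tray between -0.058 and 0.058 m and y of plate in the frame of tray between -0.068 and 0.068 m and height (world z) of plate below 0.009 m and angle between plate's own z axis and vertical below 0.08 rad and linear speed of plate below 0.02 m/s and angular speed of plate below 0.1 rad/s and contact force between plate and the fingers below 0.05 N); the robot touches nothing.
It fails at once if the plate is dropped (falls untouched faster than 0.65 m/s, some 20 mm of fall) (linear speed of plate above 0.65 m/s and contact force between plate and the fingers below 0.05 N).
It fails at once if a bystander is moved more than 30 mm or knocked over (distance of any of vial, amber_bottle, slide_box, jar, pink_bottle, carton, forceps from where it was at the start of the episode above 0.03 m or angle between any of vial, amber_bottle, slide_box, jar, pink_bottle, carton, forceps's own z axis and vertical above 0.6 rad).
It also fails if it takes over 61 s, if anything falls off the work surface, if the arm or the gripper's body presses on something with over 40 N, if the wrist force passes 120 N, or if a joint passes its speed limit or range.

## Robot

A 6-joint arm with a two-finger parallel gripper is mounted at the origin on the work surface. World frame = base frame: x ahead of the robot, y to its left, z up, the work surface at z = 0. Lengths are in mm, angles in rad, forces in N, time in s.
With the tool pointing down it reaches from about 350 to 875 mm from the base axis. Payload 4.2 kg.
Tool frame: the origin (TCP) lies between the finger pads; the fingertips stand 8 mm ahead of it and the grasp point (between the pads) lies 11 mm behind it; z points along the fingers, y is the line along which they close (so a half turn about z gives the same grasp; the last joint's range is limited). The gripper opens to 87 mm and grips with 3 to 60 N. Pads are 19 mm wide; open, the fingers measure 117 mm over their backs; the gripper's body (75 mm by 190 mm) begins 51 mm behind the grasp point.
Start: joints at [0.259, 0.385, 0.008, 0, -1.194, -0.259], TCP at [624.979, 0.025, 230.55] pointing down, gripper open.
Joint ranges: [-3.14, 3.14], [-1.21, 2.06], [-1.07, 1.41], [-3.16, 2.05], [-2.99, -0.16], [-3.1, 3.1]. Speed limits (rad/s): [2.79, 2.79, 3.14, 3.14, 3.14, 3.14].

## Interface

Orientations are given as a unit quaternion [w, x, y, z].
In Python, from cell import monitor, imaging, order, spotter gives the robot as it stands.
- The arm moves only by the tool step_arm, never from a script. Its argument "series" is a list of rows, each a list of 3 entries, a list of its own where there are three numbers: the turn, a rotation vector about the world's x, y, z in degrees, then the shift along the world's x, y, z in m, then the opening, from -1 (shut) to 1 (fully open), so that 0 is half open. In form: [[[wx, wy, wz], [x, y, z], fingers], ...]. A call has 1 to 20 rows; each row is the pose to reach, as a shift and turn from the pose commanded when the call began; what a row does not reach only later rows make up. A row lasts 1/12 s, in which the tool goes at most 41.7 mm and 7.16 degrees, less where a joint would pass 70% of its speed; a pose out of reach is approached as far as the arm can. A call with a gripper value outside its range is refused whole. The fingers move at their own pace and stop on an object; "squeeze" is the grip in N (left out, the last holds). Time passes only in rows, so rows that repeat a pose let the fingers close. It gives the time, the measured TCP pose, the force, the opening and the grip force at its end, in the units of the state.
- monitor.state(): the state, without advancing time (a new reading comes with each control period).
- imaging.snapshot(name): name is "scene" or "side" or "wrist"; returns the picture (480x640x3 uint8, red, green, blue); there is no depth.
- imaging.get_calibration(name): a dict with "vfov" (degrees; the focal length in pixels is half the picture's height over the tangent of half this angle, whatever the lens; pixels are square), "cx", "cy" (the principal point, pixels), "position" and "rotation" of the camera in the world; the wrist camera has in their place "tool_from_camera" (4x4, takes a point from camera to tool coordinates, whose origin is the TCP and whose axes are the flange's). Camera axes: x right, y down, z forward; pixel columns grow to the right and rows downward; lengths in mm; the calibration is good to about 2 mm. A picture is of the moment at which its call begins: read the wrist's pose just before it. get_calibration takes no time and is no camera call.
- order.hand_in(): hands the job in; it is judged then, once.
Trained networks look in the newest picture that a camera, given by its name, has taken for a name from the list of things; names that differ only in an ending like _2 or _b are one class to them, and where a whole thing is asked for, a point or a joint stands for the part that bears it (a point fixed in the world has none). Each returns a list of dicts, best first, with "confidence" (0 to 1); they miss things now and then, are a little off and sometimes report something else, mostly with a low value. They report only what shows in the picture. A call takes as long as a camera call. They do not tell look-alikes from the thing itself.
- spotter.recognise(camera, label): "at" ([column, row] in pixels, amid what is visible of it).
The state is a dict: "time_s": time; "joints": joint angles; "qvel": joint speeds; "joint_efforts": joint torques, N m; "position": TCP position; "orientation": TCP orientation; "wrist_force": force on the tool from outside, world axes, zero at the start; "ft_torque": the same for the moment, N m; "grip_width": opening from 0.0 (shut) to 1.0 (fully open); "grasp_force": force on a finger pad.
Only numpy, scipy, OpenCV 4.12 (cv2) and the standard library are available. Lean on these libraries where they do the work, as an engineer would, in place of code of your own. Each camera call takes 0.05 s, during which the arm holds its last target. There are 200 camera calls.

## Working session

There is one attempt and no reset: what is moved stays moved. The work goes in short steps, Python scripts to look and compute and a tool call to move; the robot and the scene stay as the last step left them, time stands still between calls to the robot, and variables do not carry over. Pictures are saved under pics/ and viewed, at most 10 in all, crops included, and the job is handed in when it is done.

Besides the shell and the picture viewer there is one more tool, called after "Emit:" as name(argument=value, ...) on one line, values as JSON. step_arm: Moves the arm, as the interface text tells. Its arguments: {"type":"object","properties":{"series":{"type":"array"},"squeeze":{"type":"number"}},"required":["series"]}

```bash
mkdir -p pics
cat > h.py <<'E'
import numpy as np, cv2
from scipy.spatial.transform import Rotation as R
from cell import monitor, imaging, order, spotter
def cam(name, st=None):
    c=imaging.get_calibration(name); f=240/np.tan(np.radians(c["vfov"])/2)
    if name=="wrist":
        T=np.array(c["tool_from_camera"]); q=st["orientation"]
        Rt=R.from_quat([q[1],q[2],q[3],q[0]]).as_matrix()
        Rw=Rt@T[:3,:3]; p=Rt@T[:3,3]+np.array(st["position"])
    else:
        Rw=np.array(c["rotation"]); p=np.array(c["position"])
        if Rw.shape!=(3,3): Rw=R.from_quat([Rw[1],Rw[2],Rw[3],Rw[0]]).as_matrix()
    return f,c["cx"],c["cy"],Rw,p
def ray(C,uv,z):
    f,cx,cy,Rw,p=C; d=Rw@np.array([(uv[0]-cx)/f,(uv[1]-cy)/f,1]); return p+d*(z-p[2])/d[2]
def proj(C,P):
    f,cx,cy,Rw,p=C; q=(np.atleast_2d(P)-p)@Rw; return np.c_[cx+f*q[:,0]/q[:,2],cy+f*q[:,1]/q[:,2]]
def snap(name,fn=None):
    st=monitor.state(); im=imaging.snapshot(name)
    if fn: cv2.imwrite("pics/"+fn,im[:,:,::-1])
    return im,cam(name,st)
E
python3 - <<'E'
from h import *
s=monitor.state(); print(s)
for n in ["scene","side","wrist"]:
    im,C=snap(n,n+"0.png"); print(n,imaging.get_calibration(n))
    for l,z in [("reader",60),("plate",62),("plate_grip",105),("lock_top",94.5),("lock_bar",90),("tray",10),("vial",80),("amber_bottle",40),("stop_edge",60),("screw_mid",70)]:
        try:
            for d in spotter.recognise(n,l)[:4]: print(n,l,np.round(d["at"]),round(d["confidence"],2),ray(C,d["at"],z).round())
        except Exception as e: print(l,e)
E
```

```text
{'time_s': 0.0, 'joints': array([ 2.58571474e-01,  3.85539488e-01,  6.64079227e-03, -5.02451525e-04,
       -1.19403110e+00, -2.58640873e-01]), 'qvel': array([-0.00072078,  0.0002535 , -0.00022926,  0.00154895, -0.00064223,
       -0.00012119]), 'joint_efforts': array([ 5.69075401e-04, -3.90661991e+01,  1.87403029e+01,  4.22001421e+00,
        1.09914420e-02, -1.81494070e-04]), 'position': array([6.24409632e+02, 8.97836920e-04, 2.29475253e+02]), 'orientation': array([-0.00080471, -0.70701628,  0.70719642,  0.00073816]), 'wrist_force': array([ 0.29098816,  0.50699204, -0.05808103]), 'ft_torque': array([-0.01206479,  0.0520947 , -0.04225928]), 'grasp_force': 0.0, 'grip_width': 0.9979419398450518}
scene {'vfov': 49.09088428588093, 'cx': 319.99784909587635, 'cy': 236.80402348750457, 'position': array([1224.5906717 , -754.2643488 , 1040.48034567]), 'rotation': array([-0.36940277,  0.86854985,  0.29963498, -0.13921796])}
scene reader [362. 225.] 0.94 [626. 149.  60.]
scene plate [362. 141.] 0.85 [387. 489.  62.]
scene plate [191. 264.] 0.7 [ 366. -242.   62.]
scene plate [337. 217.] 0.58 [
[... 2131 characters left out ...]
  1.00000000e+00]])}
wrist reader [337. 297.] 0.97 [609.  83.  60.]
wrist reader [336. 385.] 0.5 [608. 184.  60.]
wrist plate [617.   9.] 0.91 [ 398. -161.   62.]
wrist plate [378. 325.] 0.82 [568. 113.  62.]
wrist plate_grip [613.  11.] 0.79 [ 431. -149.  105.]
wrist plate_grip [337. 299.] 0.29 [610.  62. 105.]
wrist lock_top [337. 383.] 0.63 [609. 154.  94.]
wrist lock_top [376. 367.] 0.4 [574. 136.  94.]
wrist lock_bar [338. 386.] 0.73 [608. 161.  90.]
wrist tray [409.  52.] 0.64 [ 544. -139.   10.]
wrist tray [376. 332.] 0.44 [560. 152.  10.]
wrist vial [410.  52.] 0.61 [ 558. -128.   80.]
wrist stop_edge [338. 295.] 0.66 [607.  81.  60.]
wrist screw_mid [339. 298.] 0.92 [608.  79.  70.]
```

View pics/scene0.png

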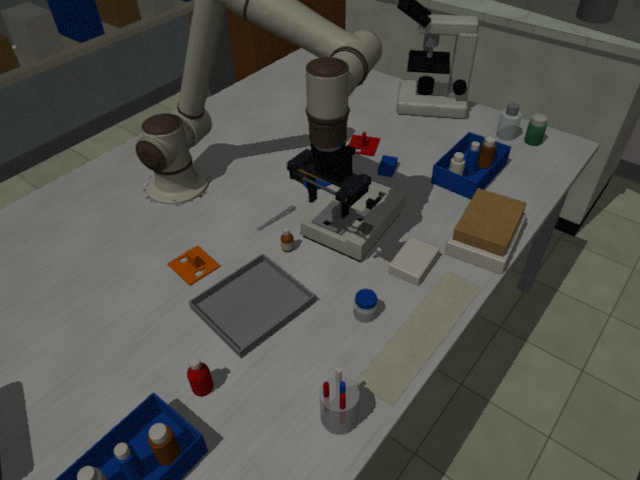

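View pics/side0.png

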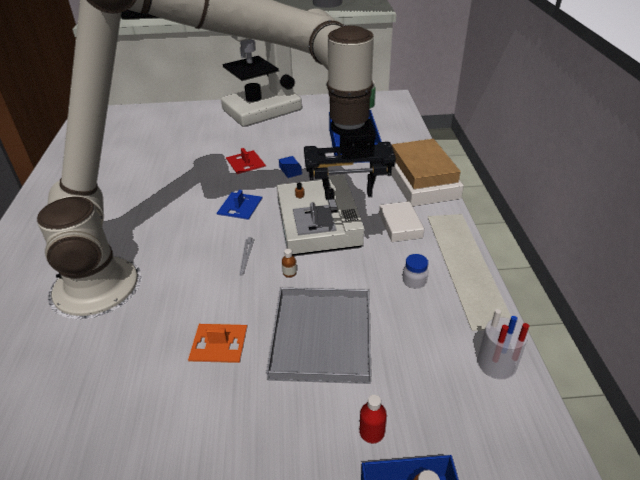

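The scene and side views show the reader left of centre (scene about 362,225; side about 334,213) and the tray to the right (side 320,340). There are four plate candidates in the side view:
- orange at (217,343)
- blue at (240,204)
- red at (245,158)
- bare steel at (316,219), on the reader

Only the steel one, on the reader's screws, fits the description. I'll confirm it in the wrist view.

View pics/wrist0.png

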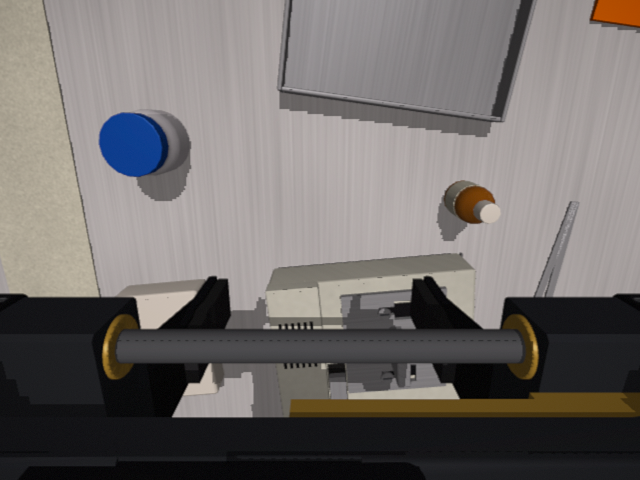

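The steel plate sits on the reader at wrist (380,320), with its upright grip and dark slots showing, but the gripper hides half of it. I'll move for a clear view.

Emit:
step_arm(series=[[[0,0,0],[0,0.035,0.018],1],[[0,0,0],[0,0.07,0.036],1],[[0,0,0],[0,0.105,0.054],1],[[0,0,0],[0,0.14,0.072],1],[[0,0,0],[0,0.175,0.09],1],[[0,0,0],[0,0.2,0.1],1],[[0,0,0],[0,0.2,0.1],1],[[0,0,0],[0,0.2,0.1],1],[[0,0,0],[0,0.2,0.1],1]])

```text
time_s: 2.4
position: [624.6, 199.7, 329.9]
orientation: [0.001, 0.707, -0.707, -0.0]
wrist_force: [-0.5, 0.0, -0.3]
grip_width: 1.001
grasp_force: 0.0
```

Run:
```python
from h import *
im,C=snap("wrist","wrist1.png"); print(monitor.state()["position"],monitor.state()["time_s"])
for l,z in [("reader",60),("plate",65),("plate_grip",105),("lock_top",94.5),("lock_bar",68),("vial",80),("stop_edge",60),("screw_mid",70)]:
    for d in spotter.recognise("wrist",l)[:4]: print(l,np.round(d["at"]),round(d["confidence"],2),ray(C,d["at"],z).round())
snap("scene","scene1.png");snap("side","side1.png")
```

```text
[624.6886664  199.12670135 329.75667229] 2.45
reader [357. 193.] 0.93 [582. 201.  60.]
plate [525. 251.] 0.92 [379. 269.  65.]
plate [385. 125.] 0.78 [554. 126.  65.]
plate_grip [520. 254.] 0.76 [407. 258. 105.]
plate_grip [387. 132.] 0.74 [559. 131. 105.]
plate_grip [337. 193.] 0.7 [607. 191. 105.]
plate_grip [179. 147.] 0.41 [764. 146. 105.]
lock_top [337. 192.] 0.77 [606. 193.  94.]
lock_bar [338. 193.] 0.57 [603. 199.  68.]
vial [411. 235.] 0.75 [521. 245.  80.]
stop_edge [355. 193.] 0.6 [584. 201.  60.]
stop_edge [449.   7.] 0.19 [495.  11.  60.]
screw_mid [355. 194.] 0.75 [585. 200.  70.]
```

View pics/wrist1.png

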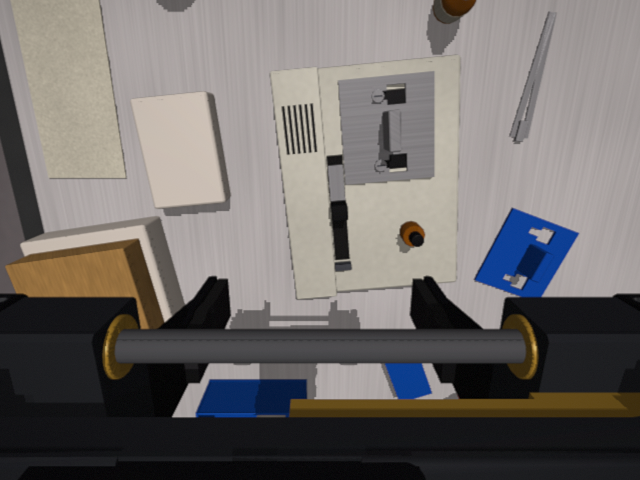

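The wrist view shows the reader with corners near (271,71), (460,55), (456,281) and (297,299). The steel plate (corners (338,80), (434,71), (437,178), (345,185)) hangs on its two screws, the lock grip is at (338,211), and the vial at (411,235). I'll fit the poses and check them in an enlarged crop.

```bash
cat > fit.py <<'E'
from h import *
from scipy.optimize import least_squares
im=cv2.imread("pics/wrist1.png")
c=imaging.get_calibration("wrist")
st=monitor.state(); C=cam("wrist",st)
uv=np.array([[271,71],[460,55],[456,281],[297,299],[318,68],[336,293],[338,80],[434,71],[437,178],[345,185]],float)
P=np.array([[100,-130,70],[-100,-130,60],[-100,130,60],[100,130,70],[50,-130,70],[50,130,70],[30,-115,65],[-70,-115,65],[-70,-5,65],[30,-5,65]],float)
def W(x,P):
    P=np.atleast_2d(P); cs,sn=np.cos(x[2]),np.sin(x[2])
    return np.c_[x[0]+cs*P[:,0]-sn*P[:,1],x[1]+sn*P[:,0]+cs*P[:,1],P[:,2]]
r=least_squares(lambda x:(proj(C,W(x,P))-uv).ravel(),[590,150,0],loss="soft_l1")
x=r.x; print("reader",x.round(3)); print((proj(C,W(x,P))-uv).round(1).tolist())
# lock travel: grip top centre & bar
for t in (0,5,10,15): print(t,proj(C,W(x,[[40,8+t,94.5],[40,8+t-9,94.5],[40,8+t+9,94.5],[40,20+t,68.5],[40,-40+t,68.5]])).round().tolist())
print("vial", ray(C,(413,240),102))
np.save("reader.npy",x)
o=cv2.resize(im[40:310,240:480],None,fx=2.2,fy=2.2,interpolation=cv2.INTER_CUBIC)
for q in np.vstack([proj(C,W(x,P)),proj(C,W(x,[[-20,-60,105],[40,8,94.5]]))]): cv2.circle(o,tuple(int(v) for v in ((q-[240,40])*2.2)),3,(0,0,255),1)
cv2.imwrite("pics/crop1.png",o)
E
python3 fit.py
```

```text
reader [5.66054e+02 1.92791e+02 8.70000e-02]
[[-1.7, -0.1], [1.9, -1.2], [0.7, 1.8], [-0.9, 0.2], [-0.2, -1.7], [0.6, 3.0], [0.2, 0.7], [0.2, 0.6], [-3.1, -0.8], [0.3, -0.1]]
0 [[339.0, 202.0], [338.0, 194.0], [339.0, 211.0], [338.0, 208.0], [334.0, 155.0]]
5 [[339.0, 207.0], [338.0, 199.0], [339.0, 215.0], [339.0, 212.0], [335.0, 159.0]]
10 [[339.0, 212.0], [339.0, 203.0], [340.0, 220.0], [339.0, 216.0], [335.0, 164.0]]
15 [[340.0, 216.0], [339.0, 208.0], [340.0, 224.0], [339.0, 220.0], [335.0, 168.0]]
vial [524.51621937 243.95712879 102.        ]
```

View pics/crop1.png

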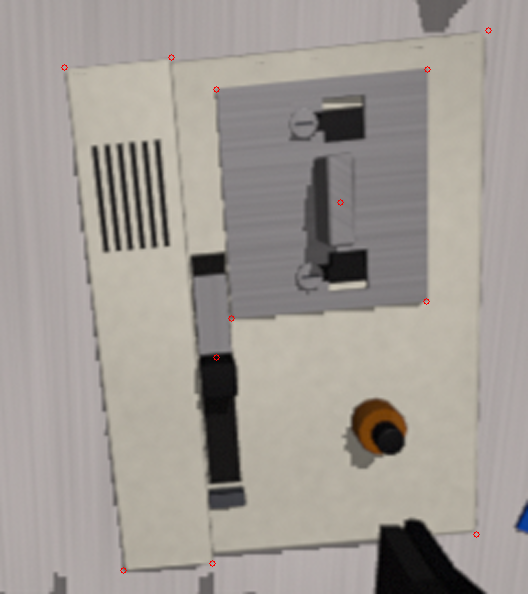

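The crop confirms it: bare steel plate, upright steel grip, two screw heads in its slots, and the overlaid fit matches. The reader is at (566,193) with yaw 5°, and lock travel is about 8 mm. Next I close the fingers and come down behind the lock grip.

Emit:
step_arm(series=[[[0,0,2],[-0.006,-0.01,-0.03],-1],[[0,0,5],[-0.012,-0.02,-0.06],-1],[[0,0,5],[-0.017,-0.029,-0.09],-1],[[0,0,5],[-0.017,-0.029,-0.1],-1],[[0,0,5],[-0.017,-0.029,-0.11],-1],[[0,0,5],[-0.017,-0.029,-0.12],-1],[[0,0,5],[-0.017,-0.029,-0.13],-1],[[0,0,5],[-0.017,-0.029,-0.14],-1],[[0,0,5],[-0.017,-0.029,-0.16],-1],[[0,0,5],[-0.017,-0.029,-0.185],-1],[[0,0,5],[-0.017,-0.029,-0.21],-1],[[0,0,5],[-0.017,-0.029,-0.23],-1],[[0,0,5],[-0.017,-0.029,-0.242],-1],[[0,0,5],[-0.017,-0.029,-0.242],-1],[[0,0,5],[-0.017,-0.029,-0.242],-1],[[0,0,5],[-0.017,-0.029,-0.242],-1]], squeeze=10)

```text
time_s: 4.28
position: [609.1, 171.6, 89.8]
orientation: [-0.001, 0.737, -0.675, 0.001]
wrist_force: [-0.0, -0.1, -0.3]
grip_width: 0.006
grasp_force: 0.0
```

Emit:
step_arm(series=[[[0,0,0],[-0.001,0.012,0],-1],[[0,0,0],[-0.002,0.018,0],-1],[[0,0,0],[-0.002,0.024,0],-1],[[0,0,0],[-0.0025,0.03,0],-1],[[0,0,0],[-0.003,0.036,0],-1],[[0,0,0],[-0.0035,0.042,0],-1],[[0,0,0],[-0.004,0.048,0],-1],[[0,0,0],[-0.0045,0.054,0],-1],[[0,0,0],[-0.005,0.06,0],-1],[[0,0,0],[-0.0055,0.064,0],-1],[[0,0,0],[-0.006,0.067,0],-1],[[0,0,0],[-0.006,0.067,0],-1]])

```text
time_s: 5.28
position: [602.0, 239.1, 88.3]
orientation: [-0.001, 0.737, -0.675, -0.0]
wrist_force: [0.0, -0.6, 0.1]
grip_width: 0.002
grasp_force: 0.0
```

Emit:
step_arm(series=[[[0,0,0],[0,0.003,0],-1],[[0,0,0],[-0.0005,0.006,0],-1],[[0,0,0],[-0.0005,0.008,0],-1],[[0,0,0],[-0.0005,0.009,0],-1],[[0,0,0],[-0.001,0.01,0],-1]])

```text
time_s: 5.7
position: [601.3, 243.3, 88.4]
orientation: [0.004, 0.737, -0.676, 0.002]
wrist_force: [7.2, -17.2, 0.5]
grip_width: 0.005
grasp_force: 8.9
```

Run:
```python
from h import *
im,C=snap("side"); im2,C2=snap("scene")
a=cv2.resize(im[160:270,250:400],(600,440),interpolation=2); b=cv2.resize(im2[160:270,290:430],(560,440),interpolation=2)
b=cv2.resize(b,(600,440)); o=np.vstack([a,b]); o=cv2.resize(o,(410,600)); cv2.imwrite("pics/lock.png",o[:,:,::-1])
```

```text
(no output)
```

View pics/lock.png

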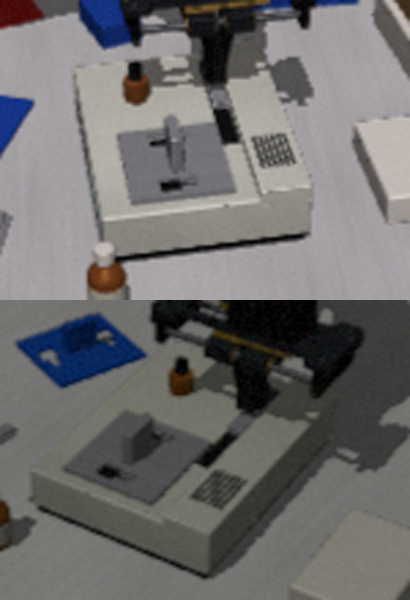

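The bar has slid out (bar end visible, grip hidden behind the finger) and resistance is 17 N, so it looks like the end stop. I'll press a little further to confirm it is stiff, then back off and look from above.

Emit:
step_arm(series=[[[0,0,0],[0,0.003,0],-1],[[0,0,0],[0,0.003,0],-1],[[0,0,0],[0,0.003,0],-1]])

```text
time_s: 6.05
position: [601.2, 243.5, 88.4]
orientation: [0.006, 0.737, -0.676, 0.002]
wrist_force: [7.2, -20.6, 2.4]
grip_width: 0.005
grasp_force: 10.9
```

Emit:
step_arm(series=[[[0,0,0],[0,-0.01,0],-1],[[0,0,0],[0.001,-0.025,0],-1],[[0,0,0],[0.001,-0.028,0.035],-1],[[0,0,0],[0.001,-0.03,0.07],-1],[[0,0,0],[0.001,-0.03,0.11],-0.3],[[0,0,0],[0.001,-0.03,0.15],-0.3],[[0,0,0],[0.001,-0.03,0.185],-0.3],[[0,0,0],[0.001,-0.03,0.185],-0.3],[[0,0,0],[0.001,-0.03,0.185],-0.3],[[0,0,0],[0.001,-0.03,0.185],-0.3]])

```text
time_s: 6.88
position: [601.2, 221.3, 272.8]
orientation: [0.0, 0.737, -0.676, -0.001]
wrist_force: [0.4, 0.1, -0.1]
grip_width: 0.322
grasp_force: 0.0
```

Run:
```python
from h import *
st=monitor.state();im,C=snap("wrist","wrist2.png"); print(st["position"])
x=np.load("reader.npy"); cs,sn=np.cos(x[2]),np.sin(x[2])
def W(P):
    P=np.atleast_2d(P); return np.c_[x[0]+cs*P[:,0]-sn*P[:,1],x[1]+sn*P[:,0]+cs*P[:,1],P[:,2]]
for l,z in [("plate_grip",105),("lock_top",94.5)]:
    for d in spotter.recognise("wrist",l)[:3]: print(l,np.round(d["at"]),round(d["confidence"],2),ray(C,d["at"],z).round())
o=im.copy()
for q in proj(C,W([[40,68,94.5],[31,59,94.5],[49,59,94.5],[31,77,94.5],[49,77,94.5],[40,88,72],[-20,-60,105],[30,-115,65],[30,-5,65],[-70,-5,65],[-70,-115,65],[40,20,68.5],[50,-130,70]])): cv2.circle(o,tuple(int(v) for v in q),2,(255,0,0),1)
cv2.imwrite("pics/w2.png",o[:,:,::-1])
```

```text
[601.24242685 221.32962462 272.78804194]
plate_grip [379. 111.] 0.83 [560. 131. 105.]
plate_grip [526. 268.] 0.74 [406. 256. 105.]
plate_grip [400. 236.] 0.39 [528. 235. 105.]
lock_top [315. 229.] 0.67 [604. 239.  94.]
```

View pics/w2.png

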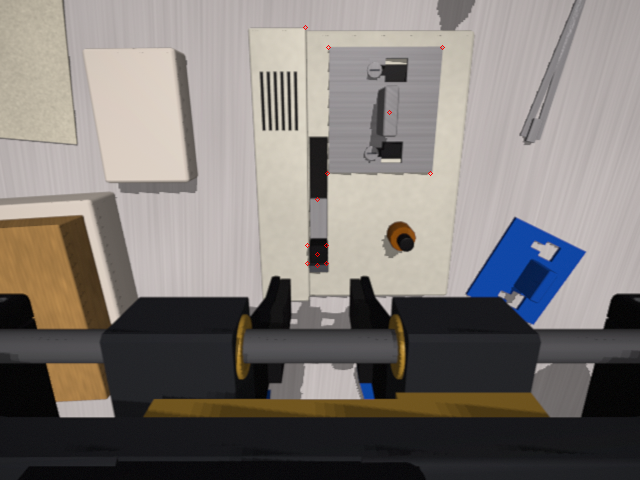

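The black lock grip at (317,252) coincides with the predicted travel-60 outline, and the bar end at (317,199) matches too, so the lock is at its stop. The plate hasn't moved. Next I pinch the plate grip at (390,111).

Emit:
step_arm(series=[[[0,0,0],[-0.018,-0.032,0],-0.1],[[0,0,0],[-0.036,-0.064,-0.01],-0.1],[[0,0,0],[-0.05,-0.09,-0.03],-0.1],[[0,0,0],[-0.05,-0.09,-0.06],-0.1],[[0,0,0],[-0.05,-0.09,-0.09],-0.1],[[0,0,0],[-0.05,-0.09,-0.12],-0.1],[[0,0,0],[-0.05,-0.09,-0.15],-0.1],[[0,0,0],[-0.05,-0.09,-0.175],-0.1],[[0,0,0],[-0.05,-0.09,-0.191],-0.1],[[0,0,0],[-0.05,-0.09,-0.191],-0.1],[[0,0,0],[-0.05,-0.09,-0.191],-0.1],[[0,0,0],[-0.05,-0.09,-0.191],-0.1]])

```text
time_s: 8.03
position: [552.7, 131.3, 83.2]
orientation: [-0.0, 0.737, -0.675, 0.0]
wrist_force: [-0.3, 0.5, 0.3]
grip_width: 0.448
grasp_force: 0.0
```

Emit:
step_arm(series=[[[0,0,0],[0,0,0],-0.5],[[0,0,0],[0,0,0],-0.7],[[0,0,0],[0,0,0],-1],[[0,0,0],[0,0,0],-1],[[0,0,0],[0,0,0],-1],[[0,0,0],[0,0,0],-1],[[0,0,0],[0,0,0],-1]], squeeze=25)

```text
time_s: 8.62
position: [551.8, 131.0, 82.9]
orientation: [0.0, 0.737, -0.676, -0.0]
wrist_force: [-2.6, 0.1, 2.7]
grip_width: 0.137
grasp_force: 25.0
```

The grip is held: opening 0.137 is 12 mm. Next I shift it along reader +x.

Emit:
step_arm(series=[[[0,0,0],[0.003,0,0],-1],[[0,0,0],[0.006,0.0005,0],-1],[[0,0,0],[0.009,0.001,0],-1],[[0,0,0],[0.012,0.001,0],-1],[[0,0,0],[0.015,0.001,0],-1],[[0,0,0],[0.018,0.0015,0],-1],[[0,0,0],[0.02,0.002,0],-1],[[0,0,0],[0.022,0.002,0],-1],[[0,0,0],[0.022,0.002,0],-1]])

```text
time_s: 9.37
position: [570.9, 132.2, 82.9]
orientation: [0.003, 0.737, -0.676, -0.002]
wrist_force: [-12.0, 1.2, 11.6]
grip_width: 0.138
grasp_force: 25.0
```

The plate stopped after about 19 mm at 12 N, so it's against the cover. I'll ease off slightly and lift a little with a force check.

Emit:
step_arm(series=[[[0,0,0],[-0.002,0,0],-1],[[0,0,0],[-0.002,0,0.002],-1],[[0,0,0],[-0.002,0,0.005],-1],[[0,0,0],[-0.002,0,0.008],-1],[[0,0,0],[-0.002,0,0.008],-1]], squeeze=40)

```text
time_s: 9.78
position: [570.9, 132.6, 89.8]
orientation: [0.001, 0.737, -0.676, -0.001]
wrist_force: [-4.2, -0.6, -1.7]
grip_width: 0.135
grasp_force: 40.0
```

Emit:
step_arm(series=[[[0,0,0],[-0.0005,0,0.004],-1],[[0,0,0],[-0.0005,0,0.008],-1],[[0,0,0],[-0.0005,0,0.014],-1],[[0,0,0],[-0.0005,0,0.02],-1],[[0,0,0],[-0.0005,0,0.03],-1],[[0,0,0],[-0.0005,0,0.045],-1],[[0,0,0],[-0.0005,0,0.06],-1],[[0,0,0],[-0.0005,0,0.08],-1],[[0,0,0],[-0.0005,0,0.1],-1],[[0,0,0],[-0.0005,0,0.1],-1]])

```text
time_s: 10.62
position: [574.6, 134.0, 196.5]
orientation: [-0.005, 0.738, -0.675, 0.003]
wrist_force: [1.6, -0.2, -1.4]
grip_width: 0.133
grasp_force: 40.0
```

Run:
```python
from h import *
st=monitor.state(); print(st["position"],st["wrist_force"],st["grip_width"])
im,C=snap("side","side2.png")
for d in spotter.recognise("side","tray")[:2]: print(d["at"],ray(C,d["at"],4))
imw,Cw=snap("wrist","wrist3.png")
a=im[130:400,180:440]; o=np.hstack([cv2.resize(a,(400,415),interpolation=2),cv2.resize(imw,(400,300)).repeat(1,0)[:300] if 0 else cv2.copyMakeBorder(cv2.resize(imw,(400,300)),0,115,0,0,0)])
cv2.imwrite("pics/s2.png",o[:,:,::-1])
```

```text
[574.61069235 134.00833484 196.51373352] [ 1.57881135 -0.22682196 -1.37908917] 0.13347622086611097
[321.1, 341.0] [ 540.71844922 -231.73975119    4.        ]
```

View pics/s2.png

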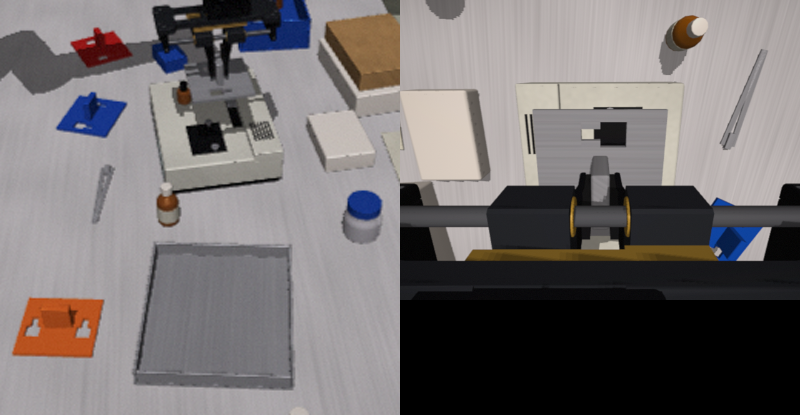

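The plate hangs level in the gripper, clear of the reader, and the lock stayed out. The tray's rim corners in the side view are about (280,288), (369,289), (371,374) and (268,372).

Run:
```python
from h import *
from scipy.optimize import least_squares
C=cam("side"); Cs=cam("scene")
c=imaging.get_calibration("wrist")
st=dict(position=[624.4,0,229.5],orientation=[-0.0008,-0.70702,0.7072,0.0007]); Cw=cam("wrist",st)
obs=[(C,(-105,120,28),(279.5,288)),(C,(105,120,28),(369,289)),(C,(105,-120,28),(370.5,374)),(C,(-105,-120,28),(268.4,372.5)),
 (Cs,(105,120,28),(264,257)),(Cs,(105,120,28),(264,257)) ][:4]+[(Cw,(105,120,28),(281,90)),(Cw,(-105,120,28),(501,120)),
 (Cs,(-105,120,28),(263,258)),(Cs,(105,120,28),(316,297)),(Cs,(105,-120,28),(240,350)),(Cs,(-105,-120,28),(191,301))]
def f(x):
    r=[]
    for cm,P,uv in obs:
        cs,sn=np.cos(x[2]),np.sin(x[2]); r+=list((proj(cm,[x[0]+cs*P[0]-sn*P[1],x[1]+sn*P[0]+cs*P[1],P[2]])[0]-uv))
    return np.array(r)
r=least_squares(f,[540,-230,0],loss="soft_l1"); print(r.x, r.fun.reshape(-1,2).round(1).tolist())
for l,z in [("amber_bottle",40)]:
  print(ray(C,(289,264),40), ray(Cs,(288,241),40))
```

```text
[ 5.45986902e+02 -2.11541346e+02 -1.23919200e-01] [[0.9, -1.7], [0.6, -1.0], [2.2, -0.0], [-0.7, -1.3], [-6.9, -0.1], [2.3, 0.4], [-1.4, -5.0], [-0.9, -2.3], [-0.6, 2.2], [-3.6, 0.8]]
[479.51381504 -16.53053593  40.        ] [491.81927902  -9.26559181  40.        ]
```

Emit:
step_arm(series=[[[0,0,0],[-0.001,-0.012,0],-1],[[0,0,-2],[-0.003,-0.035,0],-1],[[0,0,-4],[-0.005,-0.065,0],-1],[[0,0,-6],[-0.008,-0.1,0],-1],[[0,0,-8],[-0.011,-0.135,0],-1],[[0,0,-10],[-0.014,-0.17,0],-1],[[0,0,-12],[-0.017,-0.205,0],-1],[[0,0,-12],[-0.02,-0.24,0],-1],[[0,0,-12],[-0.022,-0.275,0],-1],[[0,0,-12],[-0.025,-0.305,0],-1],[[0,0,-12],[-0.027,-0.33,0],-1],[[0,0,-12],[-0.027,-0.346,0],-1],[[0,0,-12],[-0.027,-0.346,-0.02],-1],[[0,0,-12],[-0.027,-0.346,-0.04],-1],[[0,0,-12],[-0.027,-0.346,-0.065],-1],[[0,0,-12],[-0.027,-0.346,-0.085],-1],[[0,0,-12],[-0.027,-0.346,-0.1],-1],[[0,0,-12],[-0.027,-0.346,-0.1],-1],[[0,0,-12],[-0.027,-0.346,-0.1],-1],[[0,0,-12],[-0.027,-0.346,-0.1],-1]])

```text
time_s: 12.43
position: [544.8, -213.4, 91.0]
orientation: [0.0, -0.663, 0.749, -0.0]
wrist_force: [0.5, 0.5, -2.9]
grip_width: 0.133
grasp_force: 40.0
```

Run:
```python
from h import *
st=monitor.state(); print(st["position"],st["orientation"],st["wrist_force"],st["grip_width"])
im,C=snap("side"); im2,_=snap("scene")
o=np.hstack([cv2.resize(im[220:420,200:400],(400,400),interpolation=2),cv2.resize(im2[200:400,160:360],(400,400),interpolation=2)])
cv2.imwrite("pics/s3.png",o[:,:,::-1])
```

```text
[ 544.83292712 -213.36929587   90.96291257] [ 2.50734736e-05 -6.62719027e-01  7.48868039e-01 -3.88085695e-04] [ 0.50559474  0.52093829 -2.89214024] 0.132566949919868
```

View pics/s3.png

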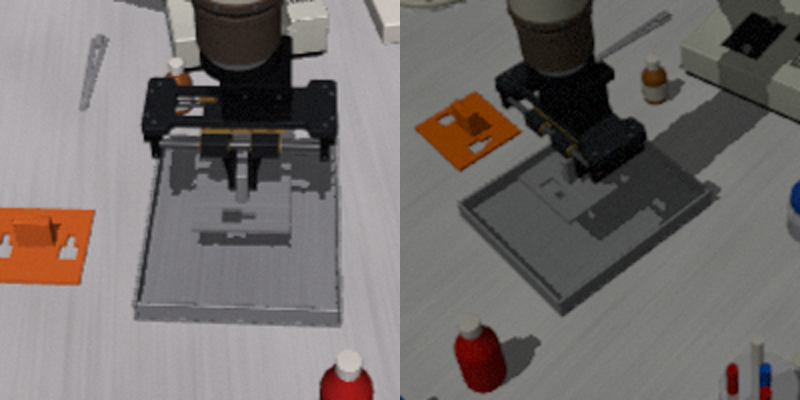

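The plate hangs over the middle of the tray, clear of all the walls. Lowering.

Emit:
step_arm(series=[[[0,0,0],[0,0,-0.012],-1],[[0,0,0],[0,0,-0.027],-1],[[0,0,0],[0,0,-0.042],-1],[[0,0,0],[0,0,-0.052],-1],[[0,0,0],[0,0,-0.057],-1],[[0,0,0],[0,0,-0.059],-1],[[0,0,0],[0,0,-0.061],-1],[[0,0,0],[0,0,-0.061],-1],[[0,0,0],[0,0,-0.061],-1]])

```text
time_s: 13.28
position: [545.0, -213.0, 30.2]
orientation: [0.0, -0.663, 0.749, -0.001]
wrist_force: [-0.1, 0.3, -3.2]
grip_width: 0.135
grasp_force: 40.0
```

Emit:
step_arm(series=[[[0,0,0],[0,0,-0.001],-1],[[0,0,0],[0,0,-0.002],-1],[[0,0,0],[0,0,-0.003],-1],[[0,0,0],[0,0,-0.004],-1],[[0,0,0],[0,0,-0.004],-1]])

```text
time_s: 13.7
position: [544.7, -213.0, 26.9]
orientation: [-0.0, -0.663, 0.749, -0.0]
wrist_force: [-1.6, 2.1, 5.2]
grip_width: 0.136
grasp_force: 40.0
```

The plate is on the floor (+5 N, at the expected height). Releasing gently and rising.

Emit:
step_arm(series=[[[0,0,0],[0,0,-0.0005],-0.7],[[0,0,0],[0,0,-0.0005],-0.6],[[0,0,0],[0,0,0],-0.4],[[0,0,0],[0,0,0],-0.3],[[0,0,0],[0,0,0],-0.3],[[0,0,0],[0,0,0],-0.3],[[0,0,0],[0,0,0.02],-0.3],[[0,0,0],[0,0,0.05],-0.3],[[0,0,0],[0,0,0.085],-0.3],[[0,0,0],[0,0,0.12],-0.3],[[0,0,0],[0,0.03,0.16],-0.3],[[0,0,0],[0,0.065,0.19],-0.3],[[0,0,0],[0,0.1,0.22],-0.3],[[0,0,0],[0,0.12,0.24],-0.3],[[0,0,0],[0,0.12,0.24],-0.3],[[0,0,0],[0,0.12,0.24],-0.3]])

```text
time_s: 15.03
position: [545.5, -91.3, 268.1]
orientation: [0.002, -0.664, 0.748, -0.002]
wrist_force: [0.4, 0.7, -1.0]
grip_width: 0.348
grasp_force: 0.0
```

Run:
```python
from h import *
im,C=snap("side"); im2,_=snap("scene"); im3,_=snap("wrist")
o=np.hstack([cv2.resize(im[160:420,200:400],(300,390),interpolation=2),cv2.resize(im3,(490,390))])
cv2.imwrite("pics/s4.png",o[:,:,::-1])
```

```text
(no output)
```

View pics/s4.png

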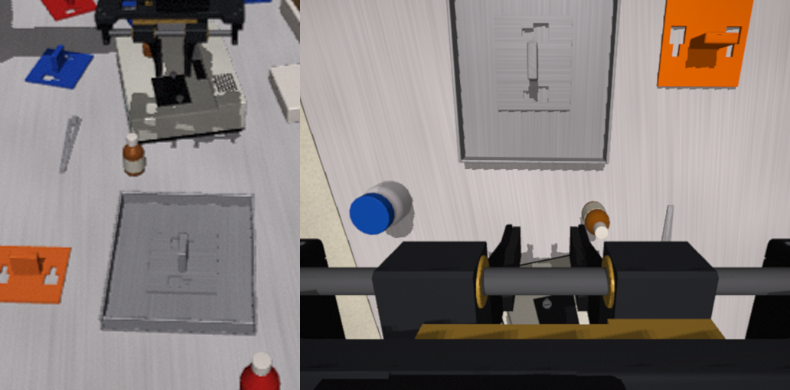

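The plate lies flat in the middle of the tray with its grip up (wrist crop about (533,60)), released. The bystanders are in place, so I'm handing in.

```bash
python3 -c "
from cell import order; print(order.hand_in())"
```

```text
the job is handed in; nothing more can be done
None
```

The job is handed in at about 15 s of robot time, with the lock at its end stop and the steel plate released flat in the tray, grip up; the bystanders in the last pictures were where they started, and the hand-in returned no verdict.

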